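# Open the condiment station for service

### The arm

A 6-joint arm with a two-finger parallel gripper is mounted at the origin on the work surface. World frame = base frame: x ahead of the robot, y to its left, z up, the work surface at z = 0. Lengths are in mm, angles in degrees, forces in N, time in s.
With the tool pointing down it reaches from about 300 to 850 mm from the base axis. Payload 4.2 kg.
Tool frame: the origin (TCP) lies midway between the tips of the shut fingers; the grasp point (between the pads) lies 19 mm behind it; z points along the fingers, y is the line along which they close (so a half turn about z gives the same grasp; the last joint's range is limited). The gripper opens to 91 mm and grips with 3 to 60 N. Pads are 32 mm wide; open, the fingers measure 118 mm over their backs; the gripper's body (76 mm by 178 mm) begins 60 mm behind the grasp point.
Start: joints at [65.145, 18.312, 89.639, -0, 72.044, -1.146], TCP at [231.207, 526.485, 213.976] pointing down, gripper open.
Joint ranges: [-177.97, 177.97], [-48.28, 115.42], [12.27, 149.76], [-77.06, 257.06], [2.81, 150.46], [-146.56, 146.56]. Speed limits (degrees/s): [147.25, 147.25, 180, 180, 180, 180].

### API

Orientations are given as [roll, pitch, yaw] about the fixed x, y, z axes, in that order (R = Rz(yaw) Ry(pitch) Rx(roll)).
In Python, from workcell import env gives the robot as it stands.
- The arm moves only by the shell command python3 -m jog 'ROWS' [FORCE]. ROWS is a JSON object of lists of equal length, an entry for each row: "jaw": the finger opening in mm, from 0 to 91.2; "slide": the shift along the tool's x, y, z in units of 30 mm (1.0 is 30 mm), a list of three; "spin": the turn about the tool's z in units of 8 degrees (1.0 is 8 degrees). In form: {"jaw": [jaw, ...], "slide": [[dx, dy, dz], ...], "spin": [spin, ...]}. A call has 1 to 10 rows; each row shifts and turns the commanded pose from where the row before left it, along the tool's axes as they then stand; what a row does not reach is not made up. A row lasts 1/10 s, in which the tool goes at most 50 mm and 8.59 degrees, less where a joint would pass 70% of its speed; a pose out of reach is approached as far as the arm can. A call is refused whole if a number of a shift passes 1 or a number of a turn 1, either way. A call with a gripper value outside its range is refused whole. The fingers move at their own pace and stop on an object; FORCE is the grip in N (left out, the last holds). Time passes only in rows, so rows that do not move let the fingers close. It gives the time, the measured TCP pose, the force, the opening and the grip force at its end, in the units of the state.
- env.state(): the state, without advancing time (a new reading comes with each control period).
- env.grab_frame(name): name is "scene" or "top" or "wrist"; returns the picture (420x560x3 uint8, red, green, blue); there is no depth.
- env.camera_model(name): a dict with "fx", "fy", "cx", "cy" (pixels), "camera_from_world" (4x4, takes a point from world to camera coordinates). Camera axes: x right, y up, looking along -z (the intrinsics and any distortion apply to the point x, -y, -z); pixel columns grow to the right and rows downward; lengths in mm; the calibration is good to about 2 mm. A picture is of the moment at which its call begins: read the wrist's pose just before it. camera_model takes no time and is no camera call; for the wrist camera it gives the pose at the moment of the call.
- env.job_done(): hands the job in; it is judged then, once.
The state is a dict: "time_s": time; "qpos": joint angles; "qvel": joint speeds; "effort": joint torques, N m; "ee_pos": TCP position; "ee_rot": TCP orientation; "force": force on the tool from outside, world axes, zero at the start; "torque": the same for the moment, N m; "gripper_width": finger opening in mm; "gripper_force": force on a finger pad.
Only numpy, scipy, OpenCV 4.12 (cv2) and the standard library are available. Lean on these libraries where they do the work, as an engineer would, in place of code of your own. Each camera call takes 0.05 s, during which the arm holds its last target. There are 200 camera calls.

### The job

Open the condiment station: lift its counterweighted steel cover by the handle past the balance point and slowly ease it back until it rests open by itself on its rubber rest, without dropping it or forcing it against the rest. Then put the loose steel canister, the twin of the one already in the station, upright and fully home in the empty well, gently. Leave the cover open and the other things on the counter alone.

Things in the scene. Friction and masses are not known exactly. Their poses are not given: they have to be found in the camera images.
- station: Condiment station, steel base 280 x 150 x 90 mm high, fast on the counter. Origin: centre of its underside; x along its length and the hinge line, y from the handle side (-y) to the hinge side (+y), z up. A fixed twin canister stands in it at x -58 mm, 55 mm proud. Behind the hinge a steel frame (to y +262 mm, 220 mm high) carries the rubber rest, a bar 97 mm above the hinge line.
- hinge_line (a point): Middle of the hinge line of the cover, fixed to the station: station frame x 0, y +85 mm, z +100 mm. The hinge runs along the station's x axis.
- cover (a joint): Cover angle: 0 closed, growing as the handle goes up and over to the station's +y. Steel hood 256 x 150 x 60 mm with counterweight discs, 1.85 kg. Lifting takes 2 to 3.5 N at the handle; balance near 1.15, beyond it falls open. The rest's screw setting is unknown: contact anywhere from 1.55 to 1.95, to be found by feel. The rubber gives 3 mm at 20 N; a push at the handle acts doubled on it.
- handle (a point): Centre of the cover's handle: round black bar, 14 mm diameter, 124 mm long, parallel to the hinge line; closed, it lies 195 mm out from it (to -y) and 30 mm above it; turns with the cover. It stands 40 mm clear of the hood on two brackets 110 mm apart, leaving room for a finger between: pinch it from above across the station's y axis; it turns in the pads as the cover swings.
- well (a point): Centre of the floor of the empty round well, fixed to the station: station frame x +58 mm, y 0, z +50 mm. The well is 68 mm in diameter and 40 mm deep with a 3 mm chamfer at its mouth, which is flush with the base's top, 90 mm above the counter.
- canister: Loose steel canister with a flat dark lid: round, 64 mm in diameter (lid 65 mm), 95 mm high, about 0.35 kg (0.28 to 0.45). Origin: centre of its underside, z up. Told from the other jars by its size and by its twin in the station.
- tall_jar: Bystander: amber glass jar, 52 mm in diameter, 130 mm high; origin at the centre of its underside.
- wide_jar: Bystander: low white ceramic jar, 80 mm in diameter, 72 mm high; origin at the centre of its underside.
- sauce: Bystander: sauce bottle, 64 mm in diameter, 210 mm high; origin at the centre of its underside.
- mug: Bystander: blue mug, 76 mm in diameter, 85 mm high, handle at its +y; origin at the centre of its underside.
- bowl: Bystander: white bowl, 110 mm in diameter, 50 mm high; origin at the centre of its underside.
- calculator: Bystander: grey desk calculator 150 x 85 x 20 mm lying flat, long along its x; origin at the centre of its underside.
Mind the look-alikes: they are no part of the job. Leave any turquoise or yellow look-alike of the canister alone.

How it is judged (in metres and radians):
On the way:
1. the cover rests open on its rest, past 1.45 rad, still, and let go (value of joint cover above 1.45 rad and velocity of joint cover between -0.05 and 0.05 rad/s and contact force between each of the arm, the fingers and cover below 0.1 N), for 0.4 s.
At the end, for the whole second after the job is handed in: The cover stands open on its rest (joint above 1.45 rad, slower than 0.05 rad/s) and the canister stands in the empty well: within 4 mm of its axis, underside within 4 mm of the floor, tilted less than 0.06 rad, at rest (value of joint cover above 1.45 rad and velocity of joint cover between -0.05 and 0.05 rad/s and horizontal distance between canister and well below 0.004 m and z of canister in the frame of well below 0.004 m and angle between canister's own z axis and vertical below 0.06 rad and linear speed of canister below 0.01 m/s); the robot touches nothing.
It fails at once if the cover, not held by the fingers, swings open faster than 1.3 rad/s or falls shut faster than 1.3 rad/s (contact force between the fingers and cover below 0.1 N and (velocity of joint cover above 1.3 rad/s or velocity of joint cover below -1.3 rad/s)).
It fails at once if the cover strikes or is pressed on its rest with more than 30 N (contact force between cover and rest above 30 N).
It fails at once if the canister is dropped or pressed on the station with more than 35 N (contact force between canister and station above 35 N).
It fails at once if another thing on the counter is moved more than 30 mm or tipped (distance of any of tall_jar, wide_jar, sauce, mug, bowl, calculator from where it was at the start of the episode above 0.03 m or angle between any of tall_jar, wide_jar, sauce, mug, bowl's own z axis and vertical above 0.3 rad).
It also fails if it takes over 72 s, if anything falls off the work surface, if the arm or the gripper's body presses on something with over 40 N, if the wrist force passes 120 N, or if a joint passes its speed limit or range.

## Working session

There is one attempt and no reset: what is moved stays moved. The work goes in short steps, Python scripts to look and compute and a shell command to move; the robot and the scene stay as the last step left them, time stands still between calls to the robot, and variables do not carry over. Pictures are saved under pics/ and viewed, at most 10 in all, crops included, and the job is handed in when it is done.

```bash
mkdir -p pics; ls; python3 - <<'E'
from workcell import env
import cv2,numpy as np
s=env.state(); print(s)
for n in ("scene","top"):
    f=env.grab_frame(n); cv2.imwrite(f"pics/{n}0.png",f[:,:,::-1]); m=env.camera_model(n); print(n,{k:np.round(v,3).tolist() for k,v in m.items()})
E
```

```text
pics
{'time_s': 0.0, 'qpos': array([ 6.51439743e+01,  1.83494511e+01,  8.97050888e+01,  6.49515781e-04,
        7.20441110e+01, -1.14560038e+00]), 'qvel': array([ 0.09754729, -0.01532246,  0.0207806 , -0.14928424,  0.10828487,
        0.04782273]), 'effort': array([-2.15385029e-03, -4.12467098e+01, -2.31972742e+01,  7.26219267e-02,
        4.55250882e-02, -1.39879558e-04]), 'ee_pos': array([230.99887159, 526.0136819 , 213.15116268]), 'ee_rot': array([-1.79901381e+02, -2.58975587e-03,  1.56289372e+02]), 'force': array([ 0.26668576, -0.08530077,  0.79879401]), 'torque': array([ 0.02043527, -0.01866413,  0.01520999]), 'gripper_force': 0.0, 'gripper_width': 91.35296546718062}
scene {'fx': 383.396, 'fy': 383.396, 'cx': 278.094, 'cy': 211.186, 'camera_from_world': [[-0.493, 0.87, -0.019, 372.4], [-0.592, -0.32, 0.739, 205.866], [0.637, 0.376, 0.673, -1322.477], [0.0, 0.0, 0.0, 1.0]]}
top {'fx': 440.568, 'fy': 440.568, 'cx': 286.558, 'cy': 207.04, 'camera_from_world': [[-0.01, -1.0, -0.007, -121.295], [0.982, -0.011, 0.189, -556.564], [-0.189, -0.005, 0.982, -1271.513], [0.0, 0.0, 0.0, 1.0]]}
```

View pics/scene0.png

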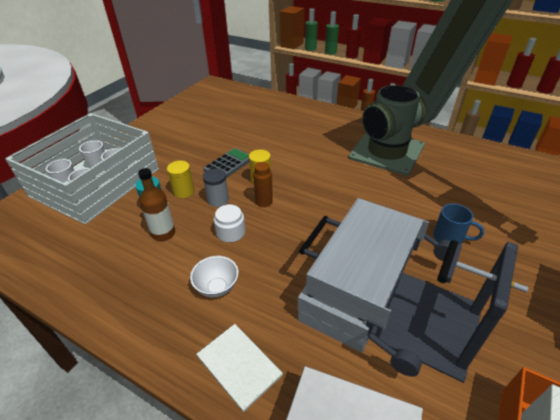

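View pics/top0.png

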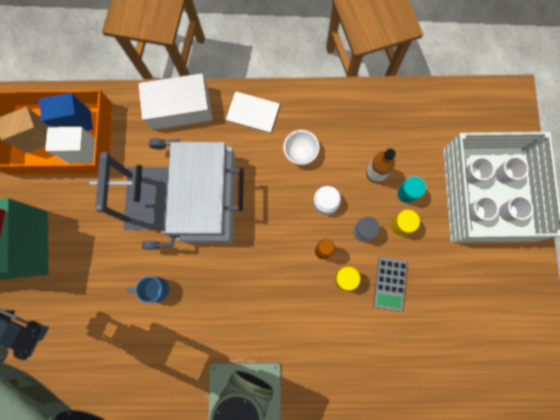

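The top view shows the station at about (190,192), with its handle on the right at (234,188). The rest frame is on the left at (115,190).

Canister candidates in the top view:
- Grey with a dark lid at (367,229), which is (215,187) in the scene view.
- Turquoise at (412,190).
- Yellow at (408,222) and (348,278).

The grey one fits, being steel with a dark lid. I'll confirm it in an enlarged crop.

```bash
python3 - <<'E'
import cv2,numpy as np
t=cv2.imread("pics/top0.png"); s=cv2.imread("pics/scene0.png")
a=cv2.resize(t[125:265,85:285],None,fx=4,fy=4,interpolation=cv2.INTER_CUBIC); cv2.imwrite("pics/c1.png",a)
b=cv2.resize(t[180:280,320:420],None,fx=4,fy=4,interpolation=cv2.INTER_CUBIC)
c=cv2.resize(s[140:240,170:270],None,fx=4,fy=4,interpolation=cv2.INTER_CUBIC)
cv2.imwrite("pics/c2.png",np.hstack([b,c]))
E
```

```text
(no output)
```

View pics/c1.png

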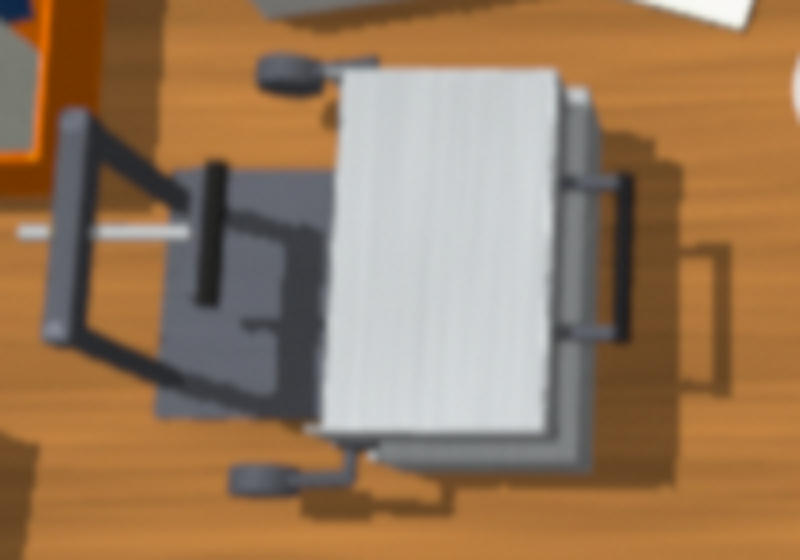

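View pics/c2.png

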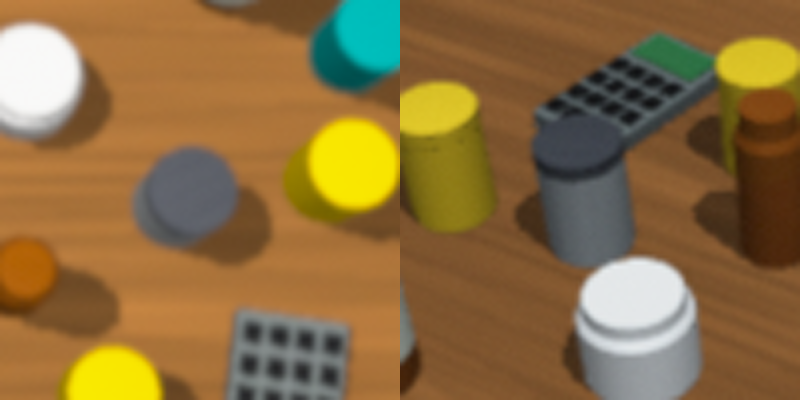

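The grey canister with the dark lid is confirmed. Its lid centre is at (192,193) in the crop, which is top-view pixel (367.6,227.9). The handle bar ends are at crop pixels (626,176) and (621,338).

```bash
cat > h.py <<'E'
from workcell import env
import numpy as np
def ray(n,u,v,z,m=None):
    m=m or env.camera_model(n); T=np.array(m["camera_from_world"]); R=T[:3,:3]; c=-R.T@T[:3,3]
    d=R.T@np.array([(u-m["cx"])/m["fx"],-(v-m["cy"])/m["fy"],-1]); return c+d*(z-c[2])/d[2]
def proj(n,P,m=None):
    m=m or env.camera_model(n); T=np.array(m["camera_from_world"]); p=np.atleast_2d(P)@T[:3,:3].T+T[:3,3]
    return np.c_[m["cx"]+m["fx"]*p[:,0]/-p[:,2], m["cy"]-m["fy"]*p[:,1]/-p[:,2]]
E
python3 - <<'E'
from h import *
c=lambda x,y,z:ray("top",85+(x+.5)/4-.5,125+(y+.5)/4-.5,z)
np.set_printoptions(precision=1,suppress=True)
a,b=c(626,174,130),c(621,340,130); print("handle",a,b,(a+b)/2,np.linalg.norm(a-b))
for n,p in dict(baseR=((588,90),(592,470)),).items(): print(n,c(*p[0],90),c(*p[1],90))
for z in (140,150,160):
  q=[c(x,y,z) for x,y in((345,70),(558,70),(548,432),(322,430))]; print(z,q,np.linalg.norm(q[0]-q[3]),np.linalg.norm(q[0]-q[1]))
  for i,j in((3,0),(2,1)): print(np.degrees(np.arctan2(q[j][1]-q[i][1],q[j][0]-q[i][0])))
print("can",ray("top",367.6,227.9,95),"scene check",proj("scene",ray("top",367.6,227.9,95)))
print("handle in scene",proj("scene",[a,b]))
print("wrist", env.camera_model("wrist"))
E
```

```text
handle [655.8   2.1 130. ] [534.4   4.5 130. ] [595.1   3.3 130. ] 121.45189635493107
baseR [732.9  35.8  90. ] [447.   28.9  90. ]
140 [array([733.2, 205. , 140. ]), array([731.3,  50.9, 140. ]), array([468.2,  53.4, 140. ]), array([471.2, 210.5, 140. ])] 262.0440881410029 154.0873515851694
-1.2105974090735894
-0.5325483182013279
150 [array([729.7, 202.2, 150. ]), array([727.8,  49.4, 150. ]), array([466.8,  51.8, 150. ]), array([469.9, 207.7, 150. ])] 259.8833393042284 152.8167865132332
-1.2105974090735827
-0.5325483182013212
160 [array([726.2, 199.4, 160. ]), array([724.3,  47.9, 160. ]), array([465.5,  50.3, 160. ]), array([468.5, 204.9, 160. ])] 257.72259046745387 151.54622144129706
-1.2105974090735883
-0.5325483182013206
can [ 483.4 -359.8   95. ] scene check [[214.2 174.1]]
handle in scene [[300.7 252.2]
 [325.4 218.1]]
wrist {'fx': 333.24055619886684, 'fy': 333.24055619886684, 'cx': 278.67311945924405, 'cy': 213.45172467902566, 'camera_from_world': array([[   0.4,    0.9,   -0. , -574.4],
       [  -0.9,    0.4,   -0.3,   29.5],
       [  -0.2,    0.1,    1. , -391.7],
       [   0. ,    0. ,    0. ,    1. ]])}
```

```bash
python3 -m jog '{"jaw":[91,91,91,91],"slide":[[0,0,-0.5],[0,0,-0.5],[0,0,-0.5],[0,0,0]],"spin":[-1,-1,-0.84,0]}' 20
```

```text
time_s: 0.5
ee_pos: [231.6, 527.3, 260.6]
ee_rot: [179.8, 0.1, 179.0]
force: [0.3, -0.6, -0.3]
gripper_width: 90.9
gripper_force: 0.0
```

```bash
python3 -m jog '{"jaw":[91,91,91,91,91,91,91,91,91,91],"slide":[[-0.3,-0.5,0],[-0.65,-0.95,0],[-0.65,-0.95,0],[-0.65,-0.95,0],[-0.65,-0.95,0],[-0.65,-0.95,0],[-0.65,-0.95,0],[-0.65,-0.95,0],[-0.65,-0.95,0],[-0.65,-0.95,0]],"spin":[0,0,0,0,0,0,0,0,0,0]}'; python3 -m jog '{"jaw":[91,91,91,91,91,91,91,91,91,91],"slide":[[-0.65,-0.95,0],[-0.65,-0.95,0],[-0.65,-0.95,0],[-0.65,-0.95,0],[-0.65,-0.95,0],[-0.65,-0.95,0],[-0.65,-0.95,0],[-0.65,-0.95,0],[-0.5,-0.4,0],[0,0,0]],"spin":[0,0,0,0,0,0,0,0,0,0]}'
python3 - <<'E'
from h import *
import cv2
m=env.camera_model("wrist"); s=env.state(); f=env.grab_frame("wrist")
print(s["ee_pos"],s["ee_rot"],s["force"],s["qpos"]); np.save("w1.npy",m)
cv2.imwrite("pics/w1.png",cv2.resize(f[:,:,::-1],None,fx=1.4,fy=1.4,interpolation=cv2.INTER_CUBIC))
print(proj("wrist",[[655.8,2.1,130],[534.4,4.5,130]],m)*1.4)
E
```

```text
time_s: 1.5
ee_pos: [410.8, 249.1, 257.7]
ee_rot: [-179.9, -0.1, 178.9]
force: [0.4, -0.0, 0.3]
gripper_width: 90.7
gripper_force: 0.0
time_s: 2.5
ee_pos: [578.0, 6.2, 257.1]
ee_rot: [-180.0, -0.1, 178.7]
force: [0.6, 0.1, -0.2]
gripper_width: 91.1
gripper_force: 0.0
[578.00296108   6.16136633 257.06092465] [-1.79951907e+02 -1.45256419e-01  1.78722525e+02] [ 0.59925718  0.10961328 -0.16755739] [-5.02448189e-01  1.73463192e+01  8.48123696e+01 -4.71562520e-02
  7.79872088e+01 -8.92151612e+01]
[[386.31050941 396.72662528]
 [385.35158265 223.12538053]]
```

View pics/w1.png

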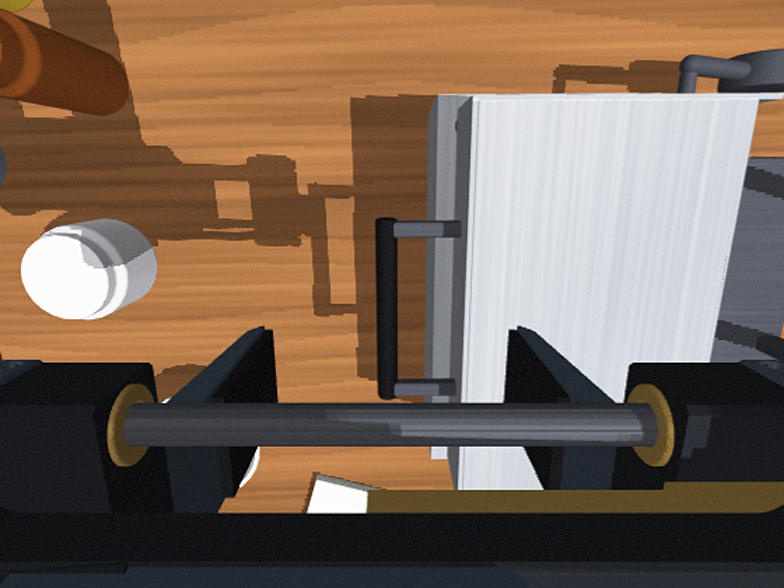

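The wrist view shows the handle bar running from (386,220) to (388,396), which matches the prediction. Next I'll narrow the jaw to 32 mm and go down over the bar.

```bash
python3 -m jog '{"jaw":[32,32,32,32,32,32,32,32,32,32],"slide":[[-0.3,-0.1,0],[-0.27,0,0],[0,0,0.5],[0,0,0.8],[0,0,0.8],[0,0,0.8],[0,0,0.8],[0,0,0.6],[0,0,0.3],[0,0,0.2]],"spin":[0,0,0,0,0,0,0,0,0,0]}' 18; python3 -m jog '{"jaw":[32,20,10,5,0,0],"slide":[[0,0,0],[0,0,0],[0,0,0],[0,0,0],[0,0,0],[0,0,0]],"spin":[0,0,0,0,0,0]}'
```

```text
time_s: 3.55
ee_pos: [594.9, 6.2, 114.4]
ee_rot: [180.0, -0.0, 179.1]
force: [0.1, -0.0, 0.2]
gripper_width: 32.0
gripper_force: 0.0
time_s: 4.15
ee_pos: [595.5, 3.0, 115.9]
ee_rot: [-179.7, 0.1, 179.1]
force: [-0.3, -7.4, 0.6]
gripper_width: 13.5
gripper_force: 18.0
```

```bash
python3 -m jog '{"jaw":[24,24,24,5,0,0],"slide":[[0,0,0],[0,-0.07,0.12],[0,0,0.04],[0,0,0],[0,0,0],[0,0,0]],"spin":[0,0,0,0,0,0]}'
```

```text
time_s: 4.75
ee_pos: [594.7, 3.0, 109.9]
ee_rot: [-179.9, -0.0, 179.0]
force: [-1.2, -3.3, -0.7]
gripper_width: 13.5
gripper_force: 18.0
```

```bash
cat > arc.py <<'E'
import numpy as np
a0=np.arctan2(30,195);r=np.hypot(30,195)
def rows(t):
    y=-r*np.cos(np.array(t)+a0)/30; z=-r*np.sin(np.array(t)+a0)/30
    print(t[0],t[-1],np.c_[0*y[1:],np.diff(y),np.diff(z)].round(2).tolist())
if __name__=="__main__":
    rows([0,.015]+[.05*i for i in range(1,10)]); rows([.45+.05*i for i in range(11)]); rows([.95+.03*i for i in range(11)])
E
python3 arc.py
```

```text
0 0.45 [[-0.0, 0.02, -0.1], [-0.0, 0.04, -0.23], [-0.0, 0.07, -0.32], [-0.0, 0.09, -0.32], [-0.0, 0.11, -0.31], [-0.0, 0.12, -0.31], [-0.0, 0.14, -0.3], [-0.0, 0.15, -0.29], [-0.0, 0.17, -0.28], [-0.0, 0.18, -0.28]]
0.45 0.95 [[-0.0, 0.19, -0.27], [-0.0, 0.21, -0.26], [-0.0, 0.22, -0.25], [-0.0, 0.23, -0.23], [-0.0, 0.24, -0.22], [-0.0, 0.25, -0.21], [-0.0, 0.26, -0.2], [-0.0, 0.27, -0.18], [-0.0, 0.28, -0.17], [-0.0, 0.29, -0.16]]
0.95 1.25 [[-0.0, 0.18, -0.09], [-0.0, 0.18, -0.08], [-0.0, 0.18, -0.08], [-0.0, 0.18, -0.07], [-0.0, 0.19, -0.06], [-0.0, 0.19, -0.06], [-0.0, 0.19, -0.05], [-0.0, 0.19, -0.05], [-0.0, 0.19, -0.04], [-0.0, 0.19, -0.04]]
```

```bash
python3 -m jog '{"jaw":[0,0,0,0,0,0,0,0,0,0],"slide":[[0,0.02,-0.1],[0,0.04,-0.23],[0,0.07,-0.32],[0,0.09,-0.32],[0,0.11,-0.31],[0,0.12,-0.31],[0,0.14,-0.3],[0,0.15,-0.29],[0,0.17,-0.28],[0,0.18,-0.28]],"spin":[0,0,0,0,0,0,0,0,0,0]}'
```

```text
time_s: 5.75
ee_pos: [595.2, 35.2, 194.4]
ee_rot: [-179.8, 0.1, 179.0]
force: [-0.9, -7.7, 0.7]
gripper_width: 13.6
gripper_force: 18.0
```

```bash
python3 -m jog '{"jaw":[0,0,0,0,0,0,0,0,0,0],"slide":[[0,0.15,-0.27],[0,0.18,-0.26],[0,0.22,-0.25],[0,0.23,-0.23],[0,0.24,-0.22],[0,0.25,-0.21],[0,0.26,-0.2],[0,0.27,-0.18],[0,0.28,-0.17],[0,0.29,-0.16]],"spin":[0,0,0,0,0,0,0,0,0,0]}'
```

```text
time_s: 6.75
ee_pos: [596.5, 107.7, 259.3]
ee_rot: [-180.0, 0.1, 179.0]
force: [-0.2, -4.5, 4.2]
gripper_width: 13.5
gripper_force: 18.0
```

```bash
python3 -m jog '{"jaw":[0,0,0,0,0,0,0,0,0,0],"slide":[[0,0.18,-0.09],[0,0.18,-0.08],[0,0.18,-0.08],[0,0.18,-0.07],[0,0.19,-0.06],[0,0.19,-0.06],[0,0.19,-0.05],[0,0.19,-0.05],[0,0.19,-0.04],[0,0.19,-0.03]],"spin":[0,0,0,0,0,0,0,0,0,0]}'
python3 -c "
from arc import *
rows([1.25+.025*i for i in range(11)]);rows([1.5+.015*i for i in range(11)]);rows([1.65+.015*i for i in range(11)]);rows([1.8+.015*i for i in range(11)])"
```

```text
time_s: 7.75
ee_pos: [597.5, 164.3, 276.1]
ee_rot: [179.9, 0.0, 179.0]
force: [-1.5, -1.8, 5.1]
gripper_width: 13.5
gripper_force: 18.0
1.25 1.5 [[-0.0, 0.16, -0.03], [-0.0, 0.16, -0.02], [-0.0, 0.16, -0.02], [-0.0, 0.16, -0.01], [-0.0, 0.16, -0.01], [-0.0, 0.16, -0.01], [0.0, 0.16, -0.0], [0.0, 0.16, 0.0], [0.0, 0.16, 0.01], [0.0, 0.16, 0.01]]
1.5 1.65 [[0.0, 0.1, 0.01], [0.0, 0.1, 0.01], [0.0, 0.1, 0.01], [0.0, 0.1, 0.01], [0.0, 0.1, 0.01], [0.0, 0.1, 0.02], [0.0, 0.1, 0.02], [0.0, 0.1, 0.02], [0.0, 0.1, 0.02], [0.0, 0.1, 0.02]]
1.65 1.7999999999999998 [[0.0, 0.1, 0.02], [0.0, 0.1, 0.02], [0.0, 0.1, 0.03], [0.0, 0.09, 0.03], [0.0, 0.09, 0.03], [0.0, 0.09, 0.03], [0.0, 0.09, 0.03], [0.0, 0.09, 0.03], [0.0, 0.09, 0.03], [0.0, 0.09, 0.04]]
1.8 1.95 [[0.0, 0.09, 0.04], [0.0, 0.09, 0.04], [0.0, 0.09, 0.04], [0.0, 0.09, 0.04], [0.0, 0.09, 0.04], [0.0, 0.09, 0.04], [0.0, 0.09, 0.05], [0.0, 0.09, 0.05], [0.0, 0.09, 0.05], [0.0, 0.09, 0.05]]
```

```bash
python3 -m jog '{"jaw":[0,0,0,0,0,0,0,0,0,0],"slide":[[0,0.16,-0.02],[0,0.16,-0.02],[0,0.16,-0.01],[0,0.16,-0.01],[0,0.16,0],[0,0.16,0],[0,0.16,0],[0,0.16,0],[0,0.16,0.01],[0,0.16,0.01]],"spin":[0,0,0,0,0,0,0,0,0,0]}'
```

```text
time_s: 8.75
ee_pos: [598.3, 212.6, 276.8]
ee_rot: [179.9, 0.0, 179.0]
force: [-1.9, 0.4, 4.6]
gripper_width: 13.4
gripper_force: 18.0
```

```bash
for i in 1; do python3 -m jog '{"jaw":[0,0,0,0,0],"slide":[[0,0.1,0.01],[0,0.1,0.01],[0,0.1,0.01],[0,0.1,0.01],[0,0,0]],"spin":[0,0,0,0,0]}'; done
```

```text
time_s: 9.25
ee_pos: [598.5, 224.1, 275.2]
ee_rot: [179.9, -0.0, 179.0]
force: [-1.4, 1.0, 5.1]
gripper_width: 13.4
gripper_force: 18.0
```

```bash
python3 -m jog '{"jaw":[0,0,0],"slide":[[0,0.1,0.01],[0,0.1,0.01],[0,0,0]],"spin":[0,0,0]}';python3 -c "
from workcell import env
print(env.state()['force'],env.state()['ee_pos'])"
```

```text
time_s: 9.55
ee_pos: [598.5, 229.7, 274.2]
ee_rot: [180.0, -0.0, 179.0]
force: [-1.9, 1.3, 3.8]
gripper_width: 13.2
gripper_force: 18.0
[-1.88130244  1.28023848  3.76833785] [598.5290563  229.73325155 274.15182033]
```

```bash
python3 -m jog '{"jaw":[0,0,0],"slide":[[0,0.08,0.02],[0,0.08,0.02],[0,0,0]],"spin":[0,0,0]}'
```

```text
time_s: 9.85
ee_pos: [598.6, 234.4, 273.2]
ee_rot: [180.0, -0.0, 179.0]
force: [-2.4, 1.5, 3.1]
gripper_width: 13.4
gripper_force: 18.0
```

```bash
python3 -m jog '{"jaw":[0,0,0],"slide":[[0,0.08,0.02],[0,0.08,0.02],[0,0,0]],"spin":[0,0,0]}'
```

```text
time_s: 10.15
ee_pos: [598.7, 239.2, 272.0]
ee_rot: [180.0, -0.0, 179.0]
force: [-2.6, 2.5, 3.9]
gripper_width: 13.9
gripper_force: 18.0
```

```bash
python3 -m jog '{"jaw":[0,0,0],"slide":[[0,0.08,0.02],[0,0.08,0.02],[0,0,0]],"spin":[0,0,0]}'
```

```text
time_s: 10.45
ee_pos: [598.8, 243.3, 271.0]
ee_rot: [-179.9, -0.0, 179.0]
force: [-2.7, 0.5, 4.8]
gripper_width: 13.5
gripper_force: 18.0
```

```bash
python3 -m jog '{"jaw":[0,0,0],"slide":[[0,0.05,0.01],[0,0.04,0.01],[0,0,0]],"spin":[0,0,0]}'
```

```text
time_s: 10.75
ee_pos: [598.8, 243.3, 270.9]
ee_rot: [-179.7, -0.0, 179.0]
force: [-4.6, -6.3, 7.5]
gripper_width: 13.5
gripper_force: 18.0
```

```bash
python3 -m jog '{"jaw":[0,0,0],"slide":[[0,-0.08,-0.01],[0,0,0],[0,0,0]],"spin":[0,0,0]}'
```

```text
time_s: 11.05
ee_pos: [598.8, 243.3, 271.0]
ee_rot: [-180.0, -0.0, 179.0]
force: [-3.5, -0.9, 5.4]
gripper_width: 13.6
gripper_force: 18.0
```

Contact was felt near 1.65 rad, and the load is now about zero. I'll open the jaw and lift away.

```bash
python3 -m jog '{"jaw":[18,24,30,36,36,36,36,36,36,36],"slide":[[0,0,0],[0,0,0],[0,0,0],[0,0,0],[0,0,-0.2],[0,0,-0.5],[0,0,-0.8],[0,0,-0.8],[0,0,0],[0,0,0]],"spin":[0,0,0,0,0,0,0,0,0,0]}'
python3 - <<'E'
from h import *
import cv2
P=env.state()["ee_pos"]; print(P)
f=env.grab_frame("scene"); g=env.grab_frame("top")
cv2.imwrite("pics/s2.png",np.hstack([cv2.resize(f[140:400,270:530,::-1],(400,400)),cv2.resize(g[120:260,80:260,::-1],(400,311)).copy() if 0 else cv2.resize(g[110:270,90:250,::-1],(400,400))]))
E
```

```text
time_s: 12.05
ee_pos: [599.1, 243.8, 339.9]
ee_rot: [180.0, 0.1, 179.0]
force: [-0.5, -0.1, -0.8]
gripper_width: 36.0
gripper_force: 0.0
[599.10752671 243.79648823 339.86860267]
```

View pics/s2.png

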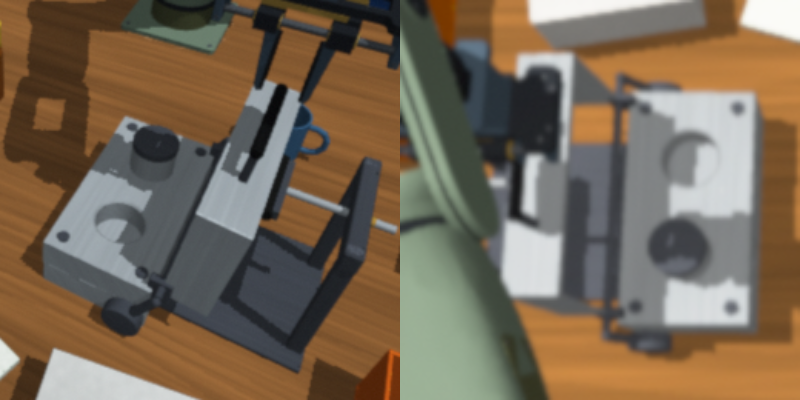

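The cover is resting open at about 1.65 rad and the fingers are clear of it. Next I'll work out the neighbours around the canister and choose a grasp yaw.

```bash
python3 - <<'E'
from h import *
np.set_printoptions(precision=0,suppress=True)
C=ray("top",367.6,227.9,95)
for n,u,v,z,r in (("tall",325.5,247.5,130,26),("wide",327,198,72,40),("yel1",348,278.5,95,32),("yel2",408,221,95,32),("turq",412.5,188,95,32),("sauce",390,154,210,15),("calc",391,284,20,0),("bowl",301,147,50,55)):
    p=ray("top",u,v,z); d=p-C; print(n,p,"dist",np.hypot(*d[:2]),"edge",np.hypot(*d[:2])-r,"dir",np.degrees(np.arctan2(d[1],d[0])))
E
```

```text
tall [ 425. -234.  130.] dist 138.40462813900504 edge 112.40462813900504 dir 115.03697648357058
wide [ 578. -248.   72.] dist 146.53311296189588 edge 106.53311296189588 dir 50.038745180993494
yel1 [ 340. -298.   95.] dist 155.80896543592374 edge 123.80896543592374 dir 156.75267840032743
yel2 [ 502. -477.   95.] dist 118.7312377387853 edge 86.7312377387853 dir -80.87717506927007
turq [ 600. -496.   95.] dist 179.24923351266153 edge 147.24923351266153 dir -49.53745483071151
sauce [ 668. -408.  210.] dist 190.58424137753696 edge 175.58424137753696 dir -14.788926807075624
calc [ 325. -435.   20.] dist 175.57753017682464 edge 175.57753017682464 dir -154.52129848136454
bowl [ 744. -174.   50.] dist 320.5411281138707 edge 265.5411281138707 dir 35.5430430523721
```

```bash
python3 -m jog '{"jaw":[36,36,36,91,91,91,91,91,91,91],"slide":[[0.05,-0.4,0],[0.15,-0.8,0],[0.18,-1,0],[0.18,-1,0],[0.18,-1,0],[0.18,-1,0],[0.18,-1,0],[0.18,-1,0],[0.18,-1,0],[0.18,-1,0]],"spin":[0,0,0,0,0,0,0,0,0,0]}';python3 -m jog '{"jaw":[91,91,91,91,91,91,91,91,91,91],"slide":[[0.18,-1,0],[0.18,-1,0],[0.18,-1,0],[0.18,-1,0],[0.18,-1,0],[0.18,-1,0],[0.18,-1,0],[0.18,-1,0],[0.18,-1,0],[0.18,-1,0]],"spin":[0,0,0,0,0,0,0,0,0,0]}'; python3 -m jog '{"jaw":[91,91,91,91,91,91,91,91,91,91],"slide":[[0.1,-0.8,0.1],[0,-0.2,0.3],[0,0,0.4],[0,0,0.4],[0,0,0.4],[0,0,0.4],[0,0,0.4],[0,0,0.4],[0,0,0.4],[0,0,0.4]],"spin":[0,0,1,1,1,1,1,1,1,1]}';python3 -m jog '{"jaw":[91,91,91,91,91],"slide":[[0,0,0.3],[0,0,0.3],[0,0,0.2],[0,0,0],[0,0,0]],"spin":[1,1,1,0.25,0]}'
python3 - <<'E'
from h import *
import cv2
m=env.camera_model("wrist"); s=env.state(); f=env.grab_frame("wrist")
print(s["ee_pos"],s["ee_rot"],s["force"]); np.save("w2.npy",m)
cv2.imwrite("pics/w2.png",cv2.resize(f[:,:,::-1],None,fx=1.4,fy=1.4,interpolation=cv2.INTER_CUBIC))
a=np.radians(np.arange(0,360,45)); P=np.c_[483.4+32.5*np.cos(a),-359.8+32.5*np.sin(a),0*a+95]
print(proj("wrist",[483.4,-359.8,95],m)*1.4, (proj("wrist",P,m)*1.4).round().tolist())
E
```

```text
time_s: 13.15
ee_pos: [543.8, -33.2, 338.8]
ee_rot: [-180.0, -0.1, 179.0]
force: [0.9, -0.2, 0.1]
gripper_width: 88.9
gripper_force: 0.0
time_s: 14.15
ee_pos: [484.4, -331.7, 338.8]
ee_rot: [180.0, -0.1, 179.0]
force: [0.5, -0.6, 0.4]
gripper_width: 91.2
gripper_force: 0.0
time_s: 15.15
ee_pos: [481.6, -359.2, 230.1]
ee_rot: [-180.0, -0.1, 114.7]
force: [-0.7, 0.6, 0.5]
gripper_width: 90.7
gripper_force: 0.0
time_s: 15.65
ee_pos: [481.6, -359.3, 206.5]
ee_rot: [-179.9, -0.1, 89.0]
force: [0.2, -0.4, 0.4]
gripper_width: 91.3
gripper_force: 0.0
[ 481.5702476  -359.2714636   206.53008304] [-1.79898860e+02 -9.53892347e-02  8.90461299e+01] [ 0.22920934 -0.42277307  0.38289954]
[[394.48240613 296.08835357]] [[446.0, 295.0], [431.0, 259.0], [394.0, 245.0], [357.0, 261.0], [343.0, 297.0], [359.0, 331.0], [395.0, 345.0], [431.0, 330.0]]
```

View pics/w2.png

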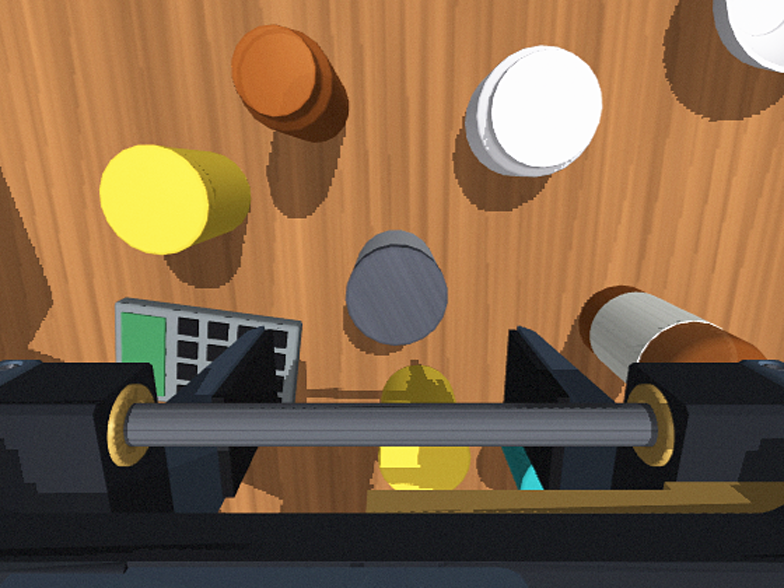

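The wrist view shows the grey lid centred at (397,295), edges x 347–448. That puts the canister at about (485,-359.5). The fingers straddle it clear of the yellow look-alike below.

```bash
python3 -m jog '{"jaw":[91,91,91,91,91,91,91,91,91,91],"slide":[[0,0.1,0.4],[0,0,0.8],[0,0,0.8],[0,0,0.8],[0,0,0.8],[0,0,0.7],[0,0,0.5],[0,0,0.3],[0,0,0.08],[0,0,0]],"spin":[0,0,0,0,0,0,0,0,0,0]}' 25; python3 -m jog '{"jaw":[80,70,60,60,60,60,60],"slide":[[0,0,0],[0,0,0],[0,0,0],[0,0,0],[0,0,0],[0,0,0],[0,0,0]],"spin":[0,0,0,0,0,0,0]}'
```

```text
time_s: 16.7
ee_pos: [485.4, -360.3, 52.1]
ee_rot: [-180.0, -0.0, 89.0]
force: [-0.1, -0.3, -0.3]
gripper_width: 90.8
gripper_force: 0.0
time_s: 17.4
ee_pos: [485.4, -360.5, 52.7]
ee_rot: [180.0, 0.0, 89.0]
force: [-1.7, 1.5, 3.7]
gripper_width: 64.1
gripper_force: 25.0
```

```bash
python3 -m jog '{"jaw":[60,60,60,60,60,60,60,60,60,60],"slide":[[0,0,-0.2],[0,0,-0.4],[0,0,-0.7],[0,0,-0.8],[0,0,-0.8],[0,0,-0.8],[0,0,-0.8],[0,0,-0.7],[0,0,-0.4],[0,0,-0.1]],"spin":[0,0,0,0,0,0,0,0,0,0]}' 30; python3 -m jog '{"jaw":[60,60,60,60,60,60,60,60,60,60],"slide":[[0.3,0.1,0],[0.6,0.2,0],[0.8,0.3,0],[0.8,0.3,0],[0.8,0.35,0],[0.8,0.35,0],[0.8,0.35,0],[0.8,0.35,0],[0.8,0.35,0],[0.8,0.35,0]],"spin":[0,0,0,0,0,0,0,0,0,0]}'; python3 -m jog '{"jaw":[60,60,60,60,60,60,60,60,60,60],"slide":[[0.8,0.35,0],[0.8,0.35,0],[0.8,0.35,0],[0.8,0.35,0],[0.8,0.35,0],[0.6,0.3,0],[0.4,0.15,0],[0.2,0,0],[0,0,0],[0,0,0]],"spin":[0,0,0,0,0,0,0,0,0,0]}'
python3 - <<'E'
from h import *
import cv2
m=env.camera_model("wrist"); s=env.state(); f=env.grab_frame("wrist")
print(s["ee_pos"],s["ee_rot"],s["force"]); np.save("w3.npy",m)
cv2.imwrite("pics/w3.png",cv2.resize(f[:,:,::-1],None,fx=1.4,fy=1.4,interpolation=cv2.INTER_CUBIC))
print(proj("wrist",[655,112,90],m)*1.4,proj("wrist",[539,114,145],m)*1.4)
E
```

```text
time_s: 18.4
ee_pos: [485.8, -360.6, 224.8]
ee_rot: [179.9, 0.1, 89.0]
force: [0.2, -0.2, -3.2]
gripper_width: 64.2
gripper_force: 30.0
time_s: 19.4
ee_pos: [578.6, -140.9, 221.4]
ee_rot: [-179.8, -0.1, 89.0]
force: [-0.7, 0.1, -2.7]
gripper_width: 63.8
gripper_force: 30.0
time_s: 20.4
ee_pos: [647.4, 11.2, 223.2]
ee_rot: [-180.0, 0.0, 89.0]
force: [0.7, 0.4, -4.0]
gripper_width: 64.2
gripper_force: 30.0
[647.35805     11.17616307 223.22638929] [-1.79973070e+02  3.33426164e-02  8.89840183e+01] [ 0.71529079  0.40656551 -3.95757943]
[[400.86393044 126.98902581]] [[171.56671461 117.7904856 ]]
```

View pics/w3.png

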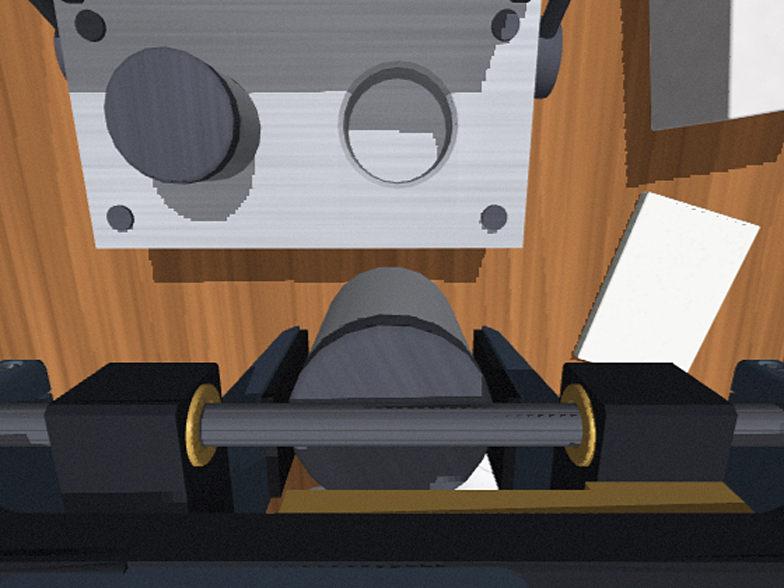

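The well mouth shows at about (398,125), rim x 338–458 and y 62–187. I'll check the fits by overlaying circles on the well and on the canister lid.

```bash
python3 - <<'E'
from h import *
import cv2
out=[]
a=np.radians(np.arange(0,360,6))
for fn,mn,x,y,z,r in (("w3","w3",653.2,113.2,90,37),("w2","w2",485,-359.5,95,32.5)):
    m=np.load(mn+".npy",allow_pickle=True).item(); im=cv2.imread(f"pics/{fn}.png")
    P=proj("wrist",np.c_[x+r*np.cos(a),y+r*np.sin(a),z+0*a],m); c=proj("wrist",[x,y,z],m)[0]
    u0,v0=int(c[0]*1.4)-70,max(int(c[1]*1.4)-70,0)
    k=cv2.resize(im[v0:v0+140,u0:u0+140],(400,400),interpolation=cv2.INTER_CUBIC)
    for p in P*1.4: 
        q=(p+.2-[u0,v0])*400/140; cv2.circle(k,tuple(int(t) for t in q),1,(0,0,255),-1)
    out.append(k); d=proj("wrist",[[x+1,y,z],[x,y+1,z]],m)-c; print("px in crop per mm",d*1.4*400/140)
cv2.imwrite("pics/ov.png",np.hstack(out))
E
```

```text
px in crop per mm [[ 4.65698246 -0.08973839]
 [-0.06340991 -4.95632011]]
px in crop per mm [[ 4.55076307 -0.07253654]
 [-0.05940638 -4.39776318]]
```

View pics/ov.png

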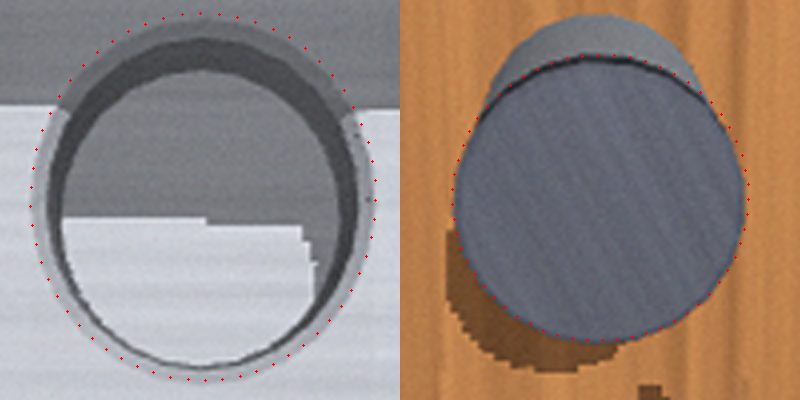

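The overlay puts the well at about (652.9,112.3). The canister sits about 0.7 mm +y of the TCP, so the TCP target is (653.1,111.5).

```bash
python3 -m jog '{"jaw":[60,60,60,60,60,60,60,60],"slide":[[0.4,0.03,0],[0.7,0.05,0],[0.9,0.05,0],[0.7,0,0],[0.4,0,0],[0.25,0,0],[0,0,0],[0,0,0]],"spin":[0,0,0,0,0,0,0,0]}'; python3 -m jog '{"jaw":[60,60,60,60,60,60,60],"slide":[[0,0,0.4],[0,0,0.7],[0,0,0.7],[0,0,0.4],[0,0,0.2],[0,0,0],[0,0,0]],"spin":[0,0,0,0,0,0,0]}'
python3 -c "
from h import *
for i in range(4): s=env.state(); print(s['ee_pos'],s['force'])"
```

```text
time_s: 21.25
ee_pos: [653.4, 111.6, 223.3]
ee_rot: [180.0, 0.0, 89.0]
force: [-0.1, 0.0, -2.6]
gripper_width: 63.7
gripper_force: 30.0
time_s: 21.95
ee_pos: [654.0, 112.3, 152.0]
ee_rot: [179.9, -0.0, 89.0]
force: [-0.1, -0.1, -1.7]
gripper_width: 63.7
gripper_force: 30.0
[654.03621461 112.26811219 152.04862068] [-0.07048421 -0.09618238 -1.68899478]
[654.03621461 112.26811219 152.04862068] [-0.07048421 -0.09618238 -1.68899478]
[654.03621461 112.26811219 152.04862068] [-0.07048421 -0.09618238 -1.68899478]
[654.03621461 112.26811219 152.04862068] [-0.07048421 -0.09618238 -1.68899478]
```

```bash
python3 -m jog '{"jaw":[60,60,60,60,60,60],"slide":[[-0.02,-0.02,0.05],[0,0,0.1],[0,0,0.1],[0,0,0.1],[0,0,0],[0,0,0]],"spin":[0,0,0,0,0,0]}'; python3 -m jog '{"jaw":[60,60,60,60],"slide":[[0,0,0.07],[0,0,0.07],[0,0,0],[0,0,0]],"spin":[0,0,0,0]}'
```

```text
time_s: 22.55
ee_pos: [652.8, 111.8, 140.6]
ee_rot: [-180.0, -0.0, 89.0]
force: [0.4, 0.4, -3.4]
gripper_width: 64.1
gripper_force: 30.0
time_s: 22.95
ee_pos: [652.8, 111.8, 136.4]
ee_rot: [-180.0, -0.0, 89.0]
force: [0.6, -0.5, -3.1]
gripper_width: 64.0
gripper_force: 30.0
```

No contact forces yet, and the underside is already about 5 mm below the rim. Going on down.

```bash
python3 -m jog '{"jaw":[60,60,60,60,60,60],"slide":[[0,0,0.1],[0,0,0.1],[0,0,0.1],[0,0,0.1],[0,0,0],[0,0,0]],"spin":[0,0,0,0,0,0]}'
```

```text
time_s: 23.55
ee_pos: [652.8, 111.8, 124.4]
ee_rot: [-180.0, -0.0, 89.0]
force: [-0.8, 0.2, -2.8]
gripper_width: 64.0
gripper_force: 30.0
```

```bash
python3 -m jog '{"jaw":[60,60,60,60,60,60],"slide":[[0,0,0.1],[0,0,0.1],[0,0,0.1],[0,0,0.1],[0,0,0],[0,0,0]],"spin":[0,0,0,0,0,0]}'
```

```text
time_s: 24.15
ee_pos: [652.8, 111.8, 112.4]
ee_rot: [-180.0, -0.0, 89.0]
force: [0.3, -0.3, -3.1]
gripper_width: 63.9
gripper_force: 30.0
```

Free in the well. The floor should be at TCP z of about 102, so I'll creep down.

```bash
python3 -m jog '{"jaw":[60,60,60,60,60,60],"slide":[[0,0,0.06],[0,0,0.06],[0,0,0.06],[0,0,0.06],[0,0,0],[0,0,0]],"spin":[0,0,0,0,0,0]}'
```

```text
time_s: 24.75
ee_pos: [652.8, 111.8, 105.3]
ee_rot: [-180.0, -0.0, 89.0]
force: [-0.3, -0.6, -3.3]
gripper_width: 63.9
gripper_force: 30.0
```

```bash
python3 -m jog '{"jaw":[60,60,60,60],"slide":[[0,0,0.03],[0,0,0.03],[0,0,0],[0,0,0]],"spin":[0,0,0,0]}'
```

```text
time_s: 25.15
ee_pos: [652.8, 111.8, 103.5]
ee_rot: [-180.0, -0.0, 89.0]
force: [-0.4, 0.0, -3.4]
gripper_width: 64.1
gripper_force: 30.0
```

```bash
python3 -m jog '{"jaw":[60,60,60,60],"slide":[[0,0,0.03],[0,0,0.02],[0,0,0],[0,0,0]],"spin":[0,0,0,0]}'
```

```text
time_s: 25.55
ee_pos: [653.0, 111.8, 102.8]
ee_rot: [180.0, -0.0, 89.0]
force: [-2.3, 0.2, 1.7]
gripper_width: 63.9
gripper_force: 30.0
```

The force swung from -3.4 to +1.7 N, so it is on the floor. Release and go straight up.

```bash
python3 -m jog '{"jaw":[66,70,76,84,88,88,88,88,88,88],"slide":[[0,0,0],[0,0,0],[0,0,0],[0,0,0],[0,0,0],[0,0,-0.2],[0,0,-0.5],[0,0,-0.8],[0,0,-0.8],[0,0,-0.8]],"spin":[0,0,0,0,0,0,0,0,0,0]}'; python3 -m jog '{"jaw":[88,88,88,88,88,88,88,88],"slide":[[-0.3,0,-0.6],[-0.8,0,-0.3],[-0.8,0,0],[-0.8,0,0],[-0.5,0,0],[-0.2,0,0],[0,0,0],[0,0,0]],"spin":[0,0,0,0,0,0,0,0]}'
python3 - <<'E'
from h import *
import cv2
m=env.camera_model("wrist"); print(env.state()["ee_pos"]); f=env.grab_frame("wrist"); g=env.grab_frame("scene")
a=cv2.resize(f[:,:,::-1],(533,400)).copy(); a=a[:,66:466].copy()
cv2.imwrite("pics/fin.png",np.hstack([a,cv2.resize(g[140:400,270:530,::-1],(400,400))]))
t=proj("wrist",[[652.9,112.3,145]],m); print(t*533/560-[66,0])
E
```

```text
time_s: 26.55
ee_pos: [652.8, 111.8, 196.5]
ee_rot: [180.0, -0.0, 89.0]
force: [-0.5, 0.4, -0.5]
gripper_width: 87.6
gripper_force: 0.0
time_s: 27.35
ee_pos: [651.1, 10.5, 222.0]
ee_rot: [180.0, -0.0, 89.0]
force: [-0.2, 0.2, -0.7]
gripper_width: 87.8
gripper_force: 0.0
[651.12210866  10.50624976 222.03368581]
[[200.25797195  78.72835069]]
```

View pics/fin.png

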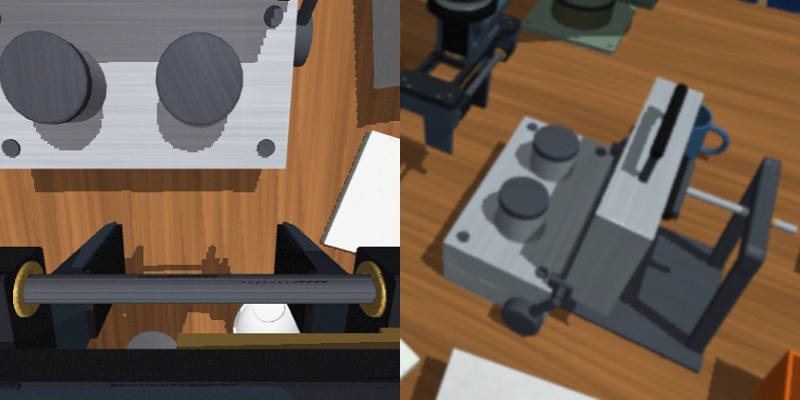

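The canister stands upright in the well, level with its twin. Its lid is centred at (200,79) where (200,79) was expected. The cover is open and the robot is clear of everything.

```bash
python3 -c "
from workcell import env
print(env.job_done())"
```

```text
the job is handed in; nothing more can be done
None
```

The job is handed in at about 27 s of the 72 s limit: the cover rests open on its rubber rest at roughly 1.65 rad, the canister stands upright and fully home in the well, and the other things on the counter were left alone; no verdict came back.

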